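Prop open the tool chest lid

ROBOT

A 7-joint arm with a two-finger parallel gripper is mounted at the origin on a cart in front of the work surface, level with it; the furniture and walls round the work are solid. World frame = base frame: x ahead of the robot, y to its left, z up, the work surface at z = 0. Lengths are in mm, angles in rad, forces in N, time in s.
With the tool pointing down it reaches from about 350 to 900 mm from the base axis. Payload 19.9 kg.
Tool frame: the origin (TCP) lies midway between the tips of the shut fingers; the grasp point (between the pads) lies bot.pinch_z behind it (bot.pinch_z is the distance from the TCP to the grasp point, in mm); z points along the fingers, y is the line along which they close (so a half turn about z gives the same grasp; the last joint's range is limited). The gripper opens to 94 mm and grips with 3 to 60 N. Pads are 16 mm wide; open, the fingers measure 119 mm over their backs; the gripper's body (75 mm by 177 mm) begins 78 mm behind the grasp point.
Start: joints at [1.202, 0.417, -0.01, 1.614, 0.005, 1.111, -0.053], TCP at [200.624, -591.899, 166.325] pointing down, gripper open.
Joint ranges: [-2.81, 2.81], [-0.39, 2.02], [-1.27, 1.25], [0.06, 2.57], [-1.19, 4.33], [0.19, 2], [-2.82, 2.82]. Speed limits (rad/s): [1.89, 1.89, 2.39, 2.39, 3.01, 3.01, 3.01].

INTERFACE

Orientations are given as a unit quaternion [x, y, z, w].
In Python, from station import monitor, imaging, bot gives the robot as it stands.
- The arm moves only by the shell command python3 -m jog 'ROWS' [FORCE]. ROWS is JSON, one flat list of numbers, 7 for each row, row after row: the finger opening in mm, from 0 to 94, then the shift along the tool's x, y, z in units of 40 mm (1.0 is 40 mm), then the turn, a rotation vector about the tool's x, y, z in units of 5 degrees (1.0 is 5 degrees). In form: [jaw, dx, dy, dz, wx, wy, wz, jaw, dx, dy, dz, wx, wy, wz, ...]. A call has 1 to 12 rows; each row shifts and turns the commanded pose from where the row before left it, along the tool's axes as they then stand; what a row does not reach is not made up. A row lasts 1/8 s, in which the tool goes at most 62.5 mm and 10.7 degrees, less where a joint would pass 70% of its speed; a pose out of reach is approached as far as the arm can. A call is refused whole if a number of a shift passes 1 or a number of a turn 1, either way. A call with a gripper value outside its range is refused whole. The fingers move at their own pace and stop on an object; FORCE is the grip in N (left out, the last holds). Time passes only in rows, so rows that do not move let the fingers close. It gives the time, the measured TCP pose, the force, the opening and the grip force at its end, in the units of the state.
- monitor.state(): the state, without advancing time (a new reading comes with each control period).
- imaging.get_image(name): name is "scene" or "top" or "wrist"; returns (picture, depth): 480x640x3 uint8, red, green, blue; 480x640 float32, mm along the optical axis (not along the pixel's ray), 0 where there is no reading.
- imaging.camera_info(name): a dict with "fx", "fy", "cx", "cy" (pixels), "k1" (the pictures are not rectified: a ray, as slopes to the right and down, at radius r is drawn at 1 + k1 r^2 times it, then the intrinsics apply), "rvec" (rotation vector, rad) and "tvec" (3), from world to camera coordinates, as OpenCV has them; the wrist camera has in their place "mount" (4x4, takes a point from camera to tool coordinates, whose origin is the TCP and whose axes are the flange's). Camera axes: x right, y down, z forward; pixel columns grow to the right and rows downward; lengths in mm; the calibration is good to about 2 mm. A picture is of the moment at which its call begins: read the wrist's pose just before it. camera_info takes no time and is no camera call.
- bot.close_job(): hands the job in; it is judged then, once.
The state is a dict: "time_s": time; "joint_positions": joint angles; "qd": joint speeds; "joint_torque": joint torques, N m; "position": TCP position; "orientation": TCP orientation; "contact_force": force on the tool from outside, world axes, zero at the start; "ft_torque": the same for the moment, N m; "opening": finger opening in mm; "grasp_force": force on a finger pad.
Only numpy, scipy, OpenCV 4.12 (cv2) and the standard library are available. Lean on these libraries where they do the work, as an engineer would, in place of code of your own. Each camera call takes 0.05 s, during which the arm holds its last target. There are 200 camera calls.

TASK

Prop the tool chest's lid open: swing the hinged prop rod up out of its clip on the chest's left rim as far as it goes, then tip the lid down until the rod's ball end sits in the slot on the lid's left edge and carries the lid. Let go of everything.

Things in the scene. Friction and masses are not known exactly. Their poses are not given: they have to be found in the camera images.
- tool_chest: Grey steel tool chest bolted to the bench, 200 (x) x 220 (y) x 95 mm high, open on top. Origin: centre of its underside; x points from its front to its hinge side (away from the robot), y to its left, z up. Lid hinge line: x = +100, z = 95 mm, along y. Prop rod on its left side: pivot at x = -65, y = +124, z = 125 mm.
- chest_lid (a joint): Grey lid, 200 mm from hinge to free edge, 220 wide, 8 thick. Rad: 0 shut, 1.57 upright, most 1.75; starts open at 1.40 to 1.60. Its stiff hinge holds it only above about 1.3; lower it drops: onto the rod if that is up (rests at about 1.08), else shut. 2 to 4 N on its outer face (the far one, away from the robot) near the free edge tip it down.
- prop_rod (a joint): Steel rod, 10 mm thick, 147 mm from pivot to ball centre. Rad: 0 lying level in an open-topped clip along the chest's left rim, free end to the chest's back; it swings up in the vertical plane along the chest's x, about its pivot near the front, to a stop at 1.05. The pivot is a little stiff: the rod stays where it is left.
- rod_grip (a point): Middle of the black rubber sleeve (14 mm thick, 46 mm long) on the cross peg by which the rod is swung. The peg points out of the rod to the chest's left (+y), level; its sleeve's middle is 85 mm from the pivot along the rod and 42 mm outward of the rod's plane, free all round.
- rod_tip (a point): Centre of the rod's ball end, 14 mm in diameter.
- lid_slot (a point): Where the ball's centre lies when seated in the slot: a V-shaped steel bracket, 16 mm wide, on the lid's left edge, 180 mm from the hinge, open towards the box, with a mouth about 54 mm wide; it moves with the lid, in the rod's plane.

How it is judged:
By the outcome, as a careful person would: the job done as asked, in the order asked, and still so for the second after the job is handed in, with the robot touching nothing.
It also fails if it takes over 45 s, if anything falls off the work surface, if the arm or the gripper's body presses on something with over 40 N, if the wrist force passes 120 N, or if a joint passes its speed limit or range.

## Working session

There is one attempt and no reset: what is moved stays moved. The work goes in short steps, Python scripts to look and compute and a shell command to move; the robot and the scene stay as the last step left them, time stands still between calls to the robot, and variables do not carry over. Pictures are saved under pics/ and viewed, at most 10 in all, crops included, and the job is handed in when it is done.

```bash
mkdir -p pics; ls
python3 - <<'E'
from station import monitor, imaging, bot
import cv2
s=monitor.state(); print(s['position'],s['orientation'],s['time_s'],bot.pinch_z)
for n in("scene","top"):
    p,d=imaging.get_image(n); cv2.imwrite(f"pics/{n}0.png",p[:,:,::-1]); import numpy as np; np.save(f"pics/{n}0.npy",d)
    print(imaging.camera_info(n))
print(imaging.camera_info("wrist"))
E
```

```text
pics
[ 200.47995538 -591.55269486  165.76409265] [ 9.86682043e-01  1.62659799e-01 -1.37149601e-04 -5.63659467e-04] 0.0 18.8
{'fx': 519.1250461341931, 'fy': 519.1250461341931, 'cx': 316.0658749919652, 'cy': 238.3989160524561, 'k1': 0.02391044450408358, 'rvec': array([ 1.34114679, -2.24993597,  0.88709487]), 'tvec': array([442.21865452, 324.84504013, 692.00221516])}
{'fx': 540.855822817366, 'fy': 540.855822817366, 'cx': 316.0889268511429, 'cy': 237.78752011584888, 'k1': 0.050465189502924224, 'rvec': array([ 2.18329327, -2.23760073,  0.00434132]), 'tvec': array([233.93334106, 509.88345598, 927.41176569])}
{'fx': 398.8512682540729, 'fy': 398.8512682540729, 'cx': 320.16053310438053, 'cy': 234.4308761457551, 'k1': -0.03510047247813741, 'mount': array([[-8.51087683e-04, -9.62812554e-01, -2.70168949e-01,
         7.80054625e+01],
       [ 9.99999394e-01, -6.30621819e-04, -9.02829739e-04,
        -4.64661712e-01],
       [ 6.98881373e-04, -2.70169554e-01,  9.62812507e-01,
        -2.17676950e+02],
       [ 0.00000000e+00,  0.00000000e+00,  0.00000000e+00,
         1.00000000e+00]])}
```

View pics/scene0.png

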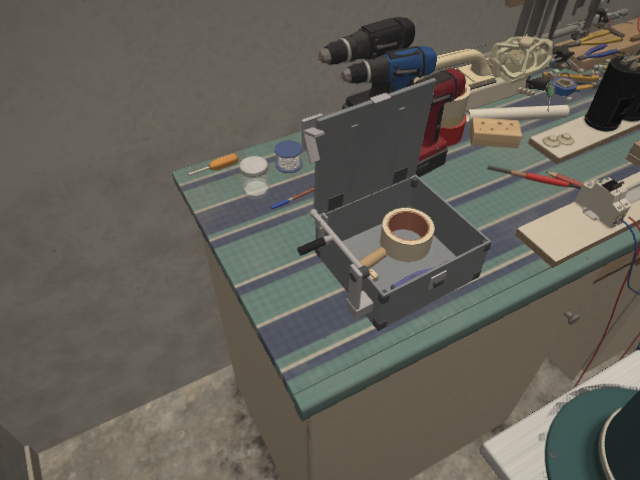

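View pics/top0.png

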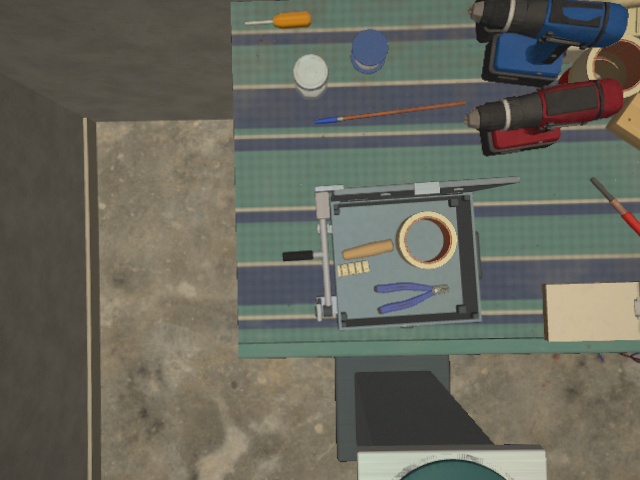

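The scene view shows the lid upright, with the rod lying in its clip: pivot at about (357,290), black sleeve at (312,245) and ball near (318,215). In the top view (+x up, +y left), the sleeve is at (298,256), the pivot near (326,308) and the chest rim runs from (340,328) to (480,320).

```bash
cat > h.py <<'E'
import numpy as np, cv2
from station import monitor, imaging, bot
from scipy.spatial.transform import Rotation as R
def rays(n,px,s=None):
    c=imaging.camera_info(n); K=np.array([[c['fx'],0,c['cx']],[0,c['fy'],c['cy']],[0,0,1]])
    u=cv2.undistortPoints(np.array(px,float).reshape(-1,1,2),K,np.array([c['k1'],0,0,0,0.]))[:,0]
    d=np.c_[u,np.ones(len(u))]
    if n=="wrist":
        M=c['mount']; T=R.from_quat(s['orientation'])
        return T.apply(M[:3,3])+s['position'], T.apply(d@M[:3,:3].T)
    A=cv2.Rodrigues(c['rvec'])[0]
    return -A.T@c['tvec'], d@A
def atdepth(n,px,dep,s=None):
    o,d=rays(n,px,s); return o+d*np.array(dep)[:,None]
def onz(n,px,z,s=None):
    o,d=rays(n,px,s); return o+d*((z-o[2])/d[:,2])[:,None]
E
cat > m1.py <<'E'
from h import *
np.set_printoptions(precision=1,suppress=True)
for n,box in(("top",(278,246,312,268)),("scene",(294,236,330,256))):
    p=cv2.imread(f"pics/{n}0.png");d=np.load(f"pics/{n}0.npy");x0,y0,x1,y1=box
    m=np.zeros(p.shape[:2],bool);m[y0:y1,x0:x1]=p[y0:y1,x0:x1].max(2)<50
    v,u=np.nonzero(m);P=atdepth(n,np.c_[u,v],d[v,u]);med=np.median(P,0)
    P=P[np.abs(P-med).max(1)<40];print(n,"sleeve",len(P),P.mean(0),P.min(0),P.max(0),np.median(P,0))
    pr=R.identity()
    q=P-P.mean(0);print(np.linalg.svd(q,full_matrices=False)[2][0])
p=cv2.imread("pics/top0.png");d=np.load("pics/top0.npy")
px=[(340,320),(336,260),(334,210),(400,320),(470,317),(474,250),(323,200),(325,230),(325,270),(326,305),(322,189),(519,180),(380,188),(370,150)]
dd=[np.median(d[v-1:v+2,u-1:u+2]) for u,v in px]
for a,b in zip(px,atdepth("top",px,dd)):print(a,b)
g=p[:, :,0]
cv2.imwrite("pics/c1.png",cv2.resize(p[165:345,270:530],None,fx=3,fy=3,interpolation=2)[:600,:800])
E
python3 m1.py
```

```text
top sleeve 236 [488.1 249.2 130.1] [481.7 228.3 124.5] [494.6 270.5 134.9] [488.  249.2 130.2]
[-0.1  1.  -0. ]
scene sleeve 221 [484.6 248.8 128.6] [479.4 226.2 120. ] [493.1 270.2 132.9] [483.8 248.5 129.3]
[-0.  1.  0.]
(340, 320) [385.9 186.6  94.2]
(336, 260) [479.  190.4  93.3]
(334, 210) [557.2 191.5  89.1]
(400, 320) [379.5  89.5  63.2]
(470, 317) [384.7 -16.8  82.4]
(474, 250) [489.4 -22.9  94.4]
(323, 200) [557.  209.5 286.5]
(325, 230) [525.2 206.7 128.5]
(325, 270) [465.5 208.1 128.3]
(326, 305) [413.5 208.  129.3]
(322, 189) [569.  210.4 298.3]
(519, 180) [573.8 -21.3 294.2]
(380, 188) [568.8 141.7 295.2]
(370, 150) [665.1 124.4  -0.4]
```

View pics/c1.png

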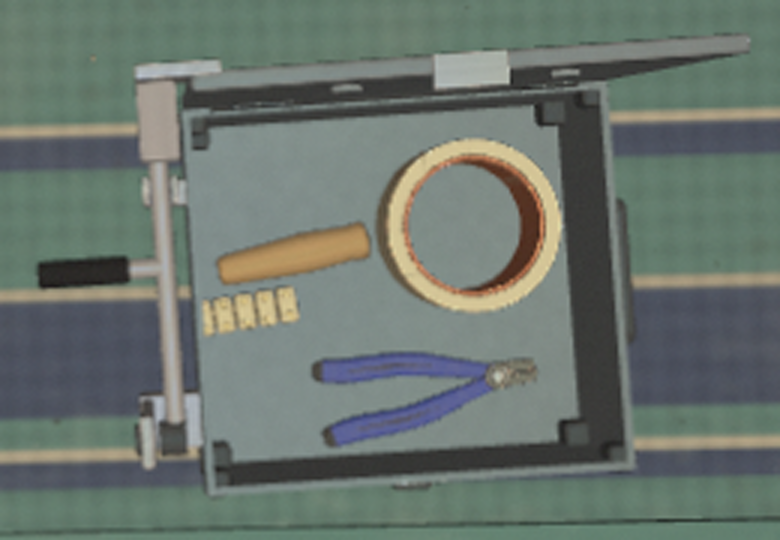

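```bash
python3 - <<'E'
from h import *
np.set_printoptions(precision=3,suppress=True)
c=onz("top",[(340,329),(481,321),(471.7,194.3),(332,201.7)],95);print(c)
for a,b in((0,1),(3,2),(0,3),(1,2)):
    v=c[b]-c[a];print(np.degrees(np.arctan2(v[1],v[0])),np.linalg.norm(v))
print(c.mean(0))
r=onz("top",[(270+173/3,165+440/3),(270+155/3,165+160/3)],130);print(r);v=r[1]-r[0];print(np.degrees(np.arctan2(v[1],v[0])))
E
python3 -m jog '[94,0,0,-1,0,0,-1, 94,-0.3,-0.5,-1,0,0,-1, 94,0.8,-1,-1,0,0,-1, 94,1,-1,-1,0,0,-1, 94,1,-1,-0.3,0,0,-1, 94,1,-0.6,0,0,0,-1, 94,1,-0.2,0,0,0,-1, 94,1,0,0,0,0,-1]'
```

```text
[[372.174 186.991  95.   ]
 [380.046 -29.998  95.   ]
 [575.582 -21.543  95.   ]
 [569.814 194.431  95.   ]]
-87.92220373015607 217.13163576879555
-88.47024257984329 216.05110418273148
2.1557982068145765 197.78063271912046
2.4758373381614347 195.71865726863524
[474.404  82.47   95.   ]
[[403.679 205.735 130.   ]
 [542.642 211.22  130.   ]]
2.260467064899617
time_s: 1.1
position: [262.9, -309.7, 333.0]
orientation: [0.871, 0.491, -0.0, 0.0]
contact_force: [0.1, -0.9, 1.0]
opening: 93.7
grasp_force: 0.0
```

```bash
python3 -m jog '[94,1,0.2,0,0,0,-1, 94,1,0.2,0,0,0,-1, 94,1,0.2,0,0,0,-1, 94,1,0.2,0,0,0,-1, 94,1,0.2,0,0,0,-1, 94,1,0.2,0,0,0,-1, 94,1,0.3,0,0,0,-0.66, 94,1,0.4,0,0,0,0, 94,1,0.4,0,0,0,0, 94,1,0.4,0,0,0,0,94,1,0.4,0,0,0,0,94,0,0,0,0,0,0]'
```

```text
time_s: 2.6
position: [455.1, 103.0, 332.6]
orientation: [0.693, 0.721, 0.0, -0.001]
contact_force: [-0.7, -0.7, -1.5]
opening: 93.8
grasp_force: 0.0
```

```bash
python3 -m jog '[60,0.93,0.25,0,0,0,0,60,0.93,0.24,0,0,0,0,60,0.93,0.24,0.5,0,0,0,60,0.92,0.24,1,0,0,0,60,0,0,1,0,0,0,60,0,0,1,0,0,0,60,0,0,0,0,0,0,60,0,0,0,0,0,0]'
python3 - <<'E'
from h import *
np.set_printoptions(precision=1,suppress=True)
s=monitor.state();p,d=imaging.get_image("wrist");cv2.imwrite("pics/w1.png",p[:,:,::-1]);np.save("pics/w1.npy",d);print(s['position'])
E
```

```text
time_s: 3.6
position: [489.3, 249.9, 194.4]
orientation: [0.695, 0.719, 0.001, 0.0]
contact_force: [-0.1, -0.4, 0.8]
opening: 59.7
grasp_force: 0.0
[489.3 249.9 194.4]
```

View pics/w1.png

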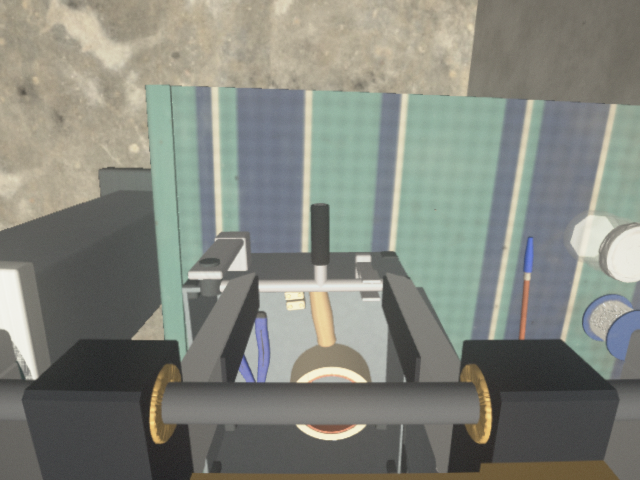

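The wrist view shows the sleeve at (320,235), centred between the fingertips at (250,285) and (390,285). I'll descend and grip.

```bash
python3 -m jog '[60,0.05,-0.02,0.8,0,0,0,60,0.05,0,0.8,0,0,0,60,0,0,0.6,0,0,0,60,0,0,0,0,0,0,0,0,0,0,0,0,0,0,0,0,0,0,0,0,0,0,0,0,0,0,0,0,0,0,0,0,0,0,0,0,0,0,0,0,0,0,0,0,0,0,0,0,0,0,0,0,0,0]' 12
```

```text
$: bad value
```

```bash
python3 -m jog '[60,0.05,-0.02,0.8,0,0,0, 60,0.05,0,0.8,0,0,0, 60,0,0,0.6,0,0,0, 60,0,0,0,0,0,0, 0,0,0,0,0,0,0, 0,0,0,0,0,0,0, 0,0,0,0,0,0,0, 0,0,0,0,0,0,0]' 12
```

```text
time_s: 4.65
position: [487.9, 253.9, 105.2]
orientation: [0.695, 0.719, 0.0, 0.0]
contact_force: [-0.5, -0.2, 0.1]
opening: 23.3
grasp_force: 0.0
```

```bash
python3 -m jog '[0,0,0,0,0,0,0, 0,0,0,0,0,0,0, 0,0,0,0,0,0,0]' 12
python3 - <<'E'
import numpy as np
rad=np.radians
def tcp(f,t): return 85*np.array([np.cos(rad(f)),np.sin(rad(f))])+18.8*np.array([np.sin(rad(t)),-np.cos(rad(t))])
F=list(range(0,61,5))+[62]
for a,b in zip(F,F[1:]):
    t=min(a/2,30);d=tcp(b,min(b/2,30))-tcp(a,t)
    print(a,b,np.round([d@[np.cos(rad(t)),np.sin(rad(t))]/40,d@[np.sin(rad(t)),-np.cos(rad(t))]/40],3))
E
```

```text
time_s: 5.03
position: [487.7, 253.9, 104.9]
orientation: [0.694, 0.72, -0.0, -0.0]
contact_force: [0.3, -0.3, 0.1]
opening: 0.3
grasp_force: 0.0
0 5 [ 0.012 -0.186]
5 10 [ 0.004 -0.185]
10 15 [-0.004 -0.184]
15 20 [-0.012 -0.183]
20 25 [-0.02  -0.181]
25 30 [-0.027 -0.18 ]
30 35 [-0.035 -0.177]
35 40 [-0.043 -0.175]
40 45 [-0.05  -0.172]
45 50 [-0.058 -0.168]
50 55 [-0.065 -0.165]
55 60 [-0.072 -0.161]
60 62 [-0.038 -0.064]
```

The gripper closed to 0.3 mm, so it missed the sleeve. I'll look from close by.

Run:
```python
from h import *
s=monitor.state();p,d=imaging.get_image("wrist");cv2.imwrite("pics/w2.png",p[:,:,::-1]);np.save("pics/w2.npy",d)
q,_=imaging.get_image("scene");cv2.imwrite("pics/s2.png",cv2.resize(q[150:330,240:440,::-1],None,fx=3,fy=3))
```

```text
(no output)
```

View pics/w2.png

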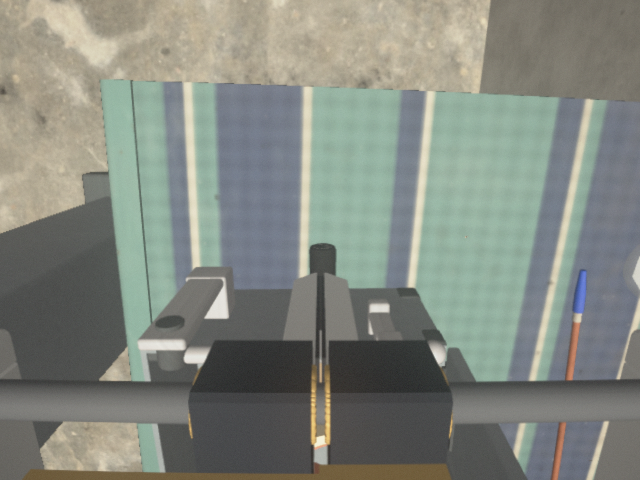

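View pics/s2.png

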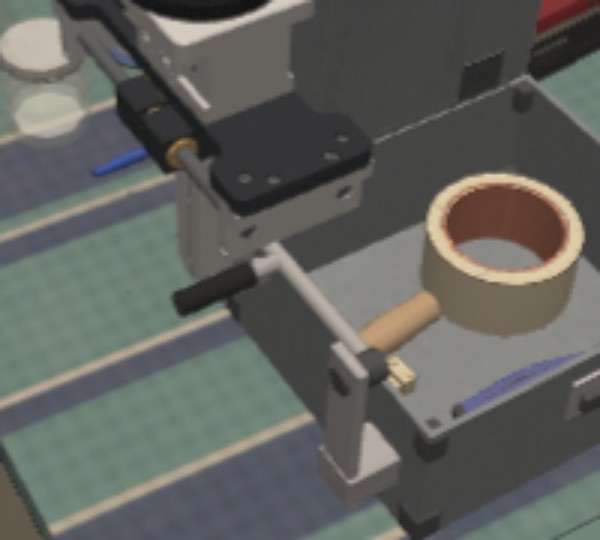

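In the wrist view the fingers are shut just inboard of the sleeve's outer end at (322,258). In the scene crop the sleeve, at (213,287), hasn't moved and sits in front of or below the fingers. I'll check the finger positions with depth.

Run:
```python
from h import *
np.set_printoptions(precision=1,suppress=True)
c=imaging.camera_info("scene");K=np.array([[c['fx'],0,c['cx']],[0,c['fy'],c['cy']],[0,0,1]])
o,_=rays("scene",[(320,240)]);print("cam",o)
s=monitor.state();t=s['position'];
q=cv2.projectPoints(np.array([t,t+[0,0,18.8],t+[0,0,60],[488,249,125],[488,272,125],[488,226,125]]),c['rvec'],c['tvec'],K,np.array([c['k1'],0,0,0]))[0][:,0]
print(q, (q-[240,150])*3)
p,d=imaging.get_image("scene")
for u,v in[(305,220),(308,232),(312,236),(318,236),(318,225),(312,226),(312,245),(318,242),(305,249)]:print(u,v,p[v,u],atdepth("scene",[(u,v)],[d[v,u]])[0])
d=np.load("pics/w2.npy");px=[(322,250),(322,262),(310,290),(335,290),(305,320),(340,320)]
for a,b in zip(px,atdepth("wrist",px,[d[v,u] for u,v in px],s)):print(a,b)
p,d=imaging.get_image("top")
for u,v in[(285,256),(290,256),(298,256),(305,256),(315,256)]:print(u,v,p[v,u],atdepth("top",[(u,v)],[d[v,u]])[0])
```

```text
cam [  5.1 501.3 727.1]
[[307.8 255.8]
 [307.7 247.9]
 [307.4 229.5]
 [310.4 246.1]
 [297.2 251.3]
 [323.2 240.9]] [[203.3 317.3]
 [203.  293.6]
 [202.1 238.6]
 [211.1 288.2]
 [171.7 303.9]
 [249.7 272.8]]
305 220 [97 93 90] [478.7 262.2 197.1]
308 232 [102  98  95] [473.5 260.3 175.9]
312 236 [101  97  93] [474.  253.4 163.3]
318 236 [91 88 84] [405.5 280.9 241.2]
318 225 [99 96 91] [399.9 284.1 268. ]
312 226 [100  97  93] [473.2 253.7 185.5]
312 245 [44 41 40] [484.3 248.  130.6]
318 242 [46 43 42] [485.6 236.7 130.4]
305 249 [41 39 37] [484.3 260.3 127.8]
(322, 250) [487.2 270.8 130.2]
(322, 262) [487.4 265.3 132.7]
(310, 290) [482.1 263.5 164.1]
(335, 290) [492.9 263.7 163.6]
(305, 320) [481.  263.4 191.1]
(340, 320) [493.8 263.8 191. ]
285 256 [ 77 116 110] [495.6 240.6 527.8]
290 256 [ 73 113 105] [495.5 236.8 528.1]
298 256 [ 63 100  92] [495.6 230.1 543.8]
305 256 [62 99 93] [495.6 224.9 547.4]
315 256 [61 96 91] [495.4 217.7 546.5]
```

Run:
```python
from h import *
np.set_printoptions(precision=1,suppress=True)
s=dict(position=np.array([489.3,249.9,194.4]),orientation=[0.695,0.719,0,0])
d=np.load("pics/w1.npy")
px=[(u,v) for u in (235,242,248,254,390,396,402) for v in range(270,320,7)]
for a,b in zip(px,atdepth("wrist",px,[d[v,u] for u,v in px],s)):
    print(a,b-s['position'],end=' ; ')
d=np.load("pics/w2.npy");s=monitor.state();print()
px=[(u,v) for u in (310,330) for v in range(262,300,3)]
for a,b in zip(px,atdepth("wrist",px,[d[v,u] for u,v in px],s)):
    print(a,b-s['position'],end=' ; ')
p,d=imaging.get_image("scene");print()
px=[(u,v) for u in (306,310,314) for v in range(226,258,3)]
for a,b in zip(px,atdepth("scene",px,[d[v,u] for u,v in px])):
    print(a,b,end=' ; ')
```

```text
(235, 270) [ -80.2  -58.7 -138.7] ; (235, 277) [ -77.1  -59.6 -123.1] ; (235, 284) [-39.1   8.7  53.1] ; (235, 291) [-37.7   8.4  60. ] ; (235, 298) [-36.2   8.4  67.1] ; (235, 305) [-35.1   8.1  72.9] ; (235, 312) [-33.6   8.7  80.1] ; (235, 319) [-32.7   8.   84.4] ; (242, 270) [ -73.7  -58.8 -139.6] ; (242, 277) [ -3.5  78.9 217.7] ; (242, 284) [-36.1   8.6  52.6] ; (242, 291) [-34.6   8.6  60.2] ; (242, 298) [-33.4   8.5  67.1] ; (242, 305) [-32.8   7.   70.5] ; (242, 312) [-31.6   7.   76.6] ; (242, 319) [-31.1   5.6  79.6] ; (248, 270) [ -68.4  -59.5 -141.8] ; (248, 277) [-34.7   8.9  44.9] ; (248, 284) [-33.5   8.6  52.3] ; (248, 291) [-32.5   7.6  57.7] ; (248, 298) [-31.5   7.1  63.7] ; (248, 305) [-30.9   5.6  67.3] ; (248, 312) [-30.9   2.6  67.8] ; (248, 319) [-30.7  -0.   68.8] ; (254, 270) [ -62.5  -59.1 -141.3] ; (254, 277) [-32.7   7.2  40.3] ; (254, 284) [-31.2   7.5  49.6] ; (254, 291) [-30.9   4.9  51.6] ; (254, 298) [-30.9   1.8  52.3] ; (254, 305) [-30.9  -1.6  52.3] ; (254, 312) [-30.7  -4.3  53.9] ; (254, 319) [-30.7  -7.7  54.2] ; (390, 270) [  67.2  -53.4 -13
[... 1885 characters left out ...]
86.1] ; (310, 229) [474.2 256.5 179.7] ; (310, 232) [474.9 256.2 172.5] ; (310, 235) [474.3 256.6 166.8] ; (310, 238) [473.9 256.8 160.7] ; (310, 241) [473.9 256.9 154.2] ; (310, 244) [486.2 250.5 132.4] ; (310, 247) [483.6 251.9 128.6] ; (310, 250) [479.  254.4 127.6] ; (310, 253) [573.7 205.1  -0.6] ; (310, 256) [566.1 209.1   0.7] ; (314, 226) [409.9 284.3 257.3] ; (314, 229) [411.1 283.7 250.5] ; (314, 232) [411.4 283.6 244.6] ; (314, 235) [474.7 249.6 162.9] ; (314, 238) [474.1 250.  157.1] ; (314, 241) [488.8 242.1 132.4] ; (314, 244) [485.3 244.  129.8] ; (314, 247) [481.3 246.2 127.9] ; (314, 250) [576.3 195.2  -0. ] ; (314, 253) [570.6 198.3  -1.2] ; (314, 256) [565.  201.3  -2.4] ;
```

The depth data shows the visible fingertips ending about 41 mm above the reported TCP, so they closed just above the sleeve. I'll open, go down 40 mm more and close.

```bash
python3 -m jog '[60,0,0,0,0,0,0, 60,0,0,0,0,0,0, 60,0,0,0,0,0,0, 60,0,0,0,0,0,0, 60,0,0,0,0,0,0, 60,0,0,0.35,0,0,0, 60,0,0,0.35,0,0,0, 60,0,0,0.3,0,0,0,60,0,0,0,0,0,0]' 12
python3 -m jog '[0,0,0,0,0,0,0, 0,0,0,0,0,0,0, 0,0,0,0,0,0,0, 0,0,0,0,0,0,0, 0,0,0,0,0,0,0, 0,0,0,0,0,0,0]' 12
python3 - <<'E'
import numpy as np
rad=np.radians
def tcp(f,t): return 85*np.array([np.cos(rad(f)),np.sin(rad(f))])+59*np.array([np.sin(rad(t)),-np.cos(rad(t))])
F=list(range(0,61,5))+[62]
for a,b in zip(F,F[1:]):
    t=min(a/2,30);d=tcp(b,min(b/2,30))-tcp(a,t)
    print(a,b,np.round([d@[np.cos(rad(t)),np.sin(rad(t))]/40,d@[np.sin(rad(t)),-np.cos(rad(t))]/40],3))
E
```

```text
time_s: 6.4
position: [487.0, 253.7, 63.7]
orientation: [0.694, 0.72, -0.001, -0.001]
contact_force: [-0.0, 0.1, -0.6]
opening: 59.9
grasp_force: 0.0
time_s: 7.15
position: [488.9, 254.0, 65.3]
orientation: [0.695, 0.719, 0.001, 0.0]
contact_force: [6.6, -0.2, 0.2]
opening: 13.7
grasp_force: 12.0
0 5 [ 0.056 -0.187]
5 10 [ 0.048 -0.186]
10 15 [ 0.04  -0.185]
15 20 [ 0.032 -0.184]
20 25 [ 0.024 -0.182]
25 30 [ 0.016 -0.18 ]
30 35 [ 0.009 -0.178]
35 40 [ 0.001 -0.176]
40 45 [-0.007 -0.173]
45 50 [-0.014 -0.169]
50 55 [-0.021 -0.166]
55 60 [-0.028 -0.162]
60 62 [-0.038 -0.064]
```

```bash
python3 -m jog '[0,0,0.056,-0.187,-0.5,0,0, 0,0,0.048,-0.186,-0.5,0,0, 0,0,0.04,-0.185,-0.5,0,0, 0,0,0.032,-0.184,-0.5,0,0, 0,0,0,0,0,0,0, 0,0,0,0,0,0,0]' 20
```

```text
time_s: 7.9
position: [494.2, 254.2, 95.8]
orientation: [0.692, 0.717, 0.064, 0.061]
contact_force: [6.3, -1.5, 3.2]
opening: 13.2
grasp_force: 20.0
```

```bash
python3 -m jog '[0,0,0.024,-0.182,-0.5,0,0, 0,0,0.016,-0.18,-0.5,0,0, 0,0,0.009,-0.178,-0.5,0,0, 0,0,0.001,-0.176,-0.5,0,0, 0,0,-0.007,-0.173,-0.5,0,0, 0,0,-0.014,-0.169,-0.5,0,0, 0,0,-0.021,-0.166,-0.5,0,0, 0,0,-0.028,-0.162,-0.5,0,0, 0,0,0,0,0,0,0]'
python3 -m jog '[0,0,-0.038,-0.064,0,0,0, 0,0,0,0,0,0,0]'
python3 - <<'E'
from h import *
np.set_printoptions(precision=1,suppress=True)
s=monitor.state();T=R.from_quat(s['orientation']);g=s['position']-59*T.apply([0,0,1]);print(g)
C=np.array([474.4,82.5,0]);Y=R.from_euler('z',2.1,degrees=True);l=Y.inv().apply(g-C);print(l,np.arctan2(l[2]-125,l[0]+65),np.hypot(l[2]-125,l[0]+65))
p,d=imaging.get_image("scene");cv2.imwrite("pics/s3.png",p[60:360,200:600,::-1].repeat(2,0).repeat(2,1))
E
```

```text
time_s: 9.02
position: [476.3, 253.4, 148.7]
orientation: [0.67, 0.694, 0.188, 0.182]
contact_force: [7.4, -5.9, 13.3]
opening: 13.6
grasp_force: 20.0
time_s: 9.28
position: [474.2, 253.3, 149.9]
orientation: [0.671, 0.694, 0.188, 0.181]
contact_force: [8.9, -4.7, 13.1]
opening: 13.2
grasp_force: 20.0
[444.5 252.2 200.9]
[-23.6 170.7 200.9] 1.0718210222849525 86.43430369653173
```

View pics/s3.png

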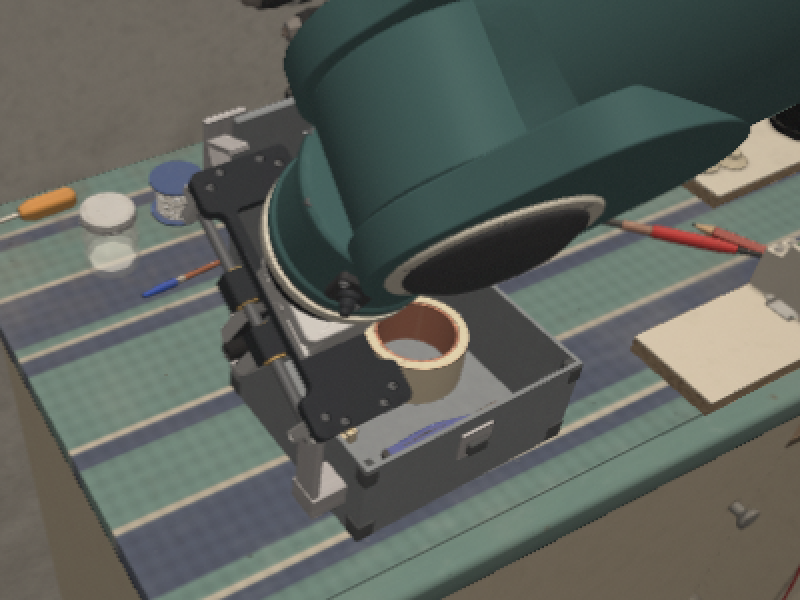

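The scene view shows the rod swung up under the gripper, which measures about 1.05–1.07 rad, at its stop. Next I'll release and back off along the tool axis.

```bash
python3 -m jog '[50,0,0,0,0,0,0, 50,0,0,0,0,0,0, 50,0,0,0,0,0,0, 50,0,0,0,0,0,0, 50,0,0,-0.5,0,0,0, 50,0,0,-1,0,0,0, 50,0,0,-1,0,0,0, 50,0,0,-1,0,0,0, 0,0,0,-1,0.7,0,0, 0,0,0,-1,1,0,0, 0,0,0,-0.5,1,0,0]'
python3 -m jog '[0,-0.5,-0.5,-0.5,1,0,0, 0,-1,-0.5,0,1,0,0, 0,-1,0,0,1,0,0, 0,-1,0,0,0.3,0,0, 0,-0.5,0,0,0,0,0,0,0,0,0,0,0,0]'
python3 - <<'E'
from h import *
for n in("scene","top"):
    p,d=imaging.get_image(n);cv2.imwrite(f"pics/{n}4.png",p[:,:,::-1]);np.save(f"pics/{n}4.npy",d)
E
```

```text
time_s: 10.7
position: [356.2, 249.9, 360.5]
orientation: [0.687, 0.713, 0.104, 0.099]
contact_force: [-0.8, -0.2, -0.5]
opening: 23.6
grasp_force: 0.0
time_s: 11.45
position: [318.3, 87.1, 367.6]
orientation: [0.695, 0.719, 0.0, -0.0]
contact_force: [0.3, 0.8, 0.5]
opening: 0.3
grasp_force: 0.0
```

View pics/scene4.png

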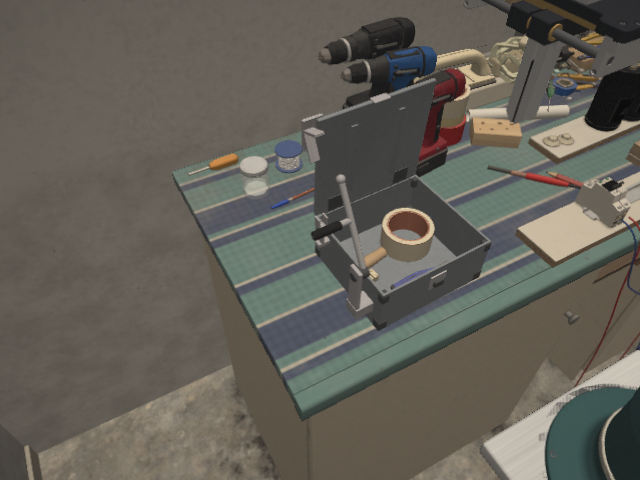

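The rod now stands up with its ball at (341,180), and the lid is still upright. I'll measure the ball, the lid and the clearance behind it.

Run:
```python
from h import *
np.set_printoptions(precision=1,suppress=True)
C=np.array([474.4,82.5,0]);Y=R.from_euler('z',2.1,degrees=True)
d=np.load("pics/scene4.npy")
px=[(341,181),(349,215),(318,120),(425,88),(375,130),(345,185),(420,150),(375,100)]
for a,b in zip(px,atdepth("scene",px,[np.median(d[v-1:v+2,u-1:u+2]) for u,v in px])):print(a,b,Y.inv().apply(b-C))
d=np.load("pics/top0.npy");v,u=np.mgrid[0:480,0:640];P=atdepth("top",np.c_[u.ravel(),v.ravel()],d.ravel())
for y0,y1 in((160,240),(80,160),(40,80),(0,40),(-40,0),(-120,-40),(-200,-120)):
    m=(P[:,0]>600)&(P[:,0]<760)&(P[:,1]>y0)&(P[:,1]<y1);print(y0,y1,np.percentile(P[m,2],99.5))
```

```text
(341, 181) [471.7 208.5 254.2] [  2.  126.  254.2]
(349, 215) [447.9 207.3 208.2] [-21.9 125.7 208.2]
(318, 120) [564.8 194.3 293.6] [ 94.5 108.4 293.6]
(425, 88) [571.1  -2.4 285.8] [ 93.6 -88.4 285.8]
(375, 130) [568.5  88.5 238.5] [ 94.2   2.6 238.5]
(345, 185) [469.6 202.9 246.1] [ -0.3 120.5 246.1]
(420, 150) [577.5 -21.7 152.9] [  99.2 -107.9  152.9]
(375, 100) [564.5  97.1 297.6] [ 90.6  11.3 297.6]
160 240 70.29639011594348
80 160 6.651353382731703
40 80 6.914302996003832
0 40 191.90119489755796
-40 0 202.45959277641663
-120 -40 211.87106232408084
-200 -120 212.66076774556618
```

```bash
python3 -m jog '[0,0.3,1,0,0,0,0, 0,0.2,1,0,0,0,0, 0,0,1,0,0,0,0, 0,0,1,0,0,0,0, 0,0,1,0,0,0,0, 0,0,1,0,0,0,0, 0,0,1,0,0,0,0, 0,0,1,0,0,0,0, 0,0,0,0,0,0,0]'
python3 -m jog '[0,0,0,1,0,0,0, 0,0,0,1,0,0,0, 0,0,0,1,0,0,0, 0,0,0,0.6,0,0,0, 0,0,0,0,0,0,0]'
```

```text
time_s: 12.68
position: [638.6, 120.4, 365.5]
orientation: [0.694, 0.72, -0.001, -0.001]
contact_force: [-0.8, -0.6, -0.4]
opening: 0.2
grasp_force: 0.0
time_s: 13.3
position: [636.0, 119.9, 222.6]
orientation: [0.694, 0.72, -0.001, -0.001]
contact_force: [-0.2, 0.5, 1.3]
opening: 0.3
grasp_force: 0.0
```

```bash
python3 -m jog '[0,0,-0.5,0,0,0,0, 0,0,-0.4,0,0,0,0, 0,0,-0.2,0,0,0,0, 0,0,-0.2,0,0,0,0, 0,0,-0.2,0,0,0,0, 0,0,-0.2,0,0,0,0]'
python3 -m jog '[0,0,-0.15,0,0,0,0, 0,0,-0.15,0,0,0,0, 0,0,-0.15,0,0,0,0, 0,0,-0.15,0,0,0,0]'
```

```text
time_s: 14.05
position: [569.0, 116.8, 223.7]
orientation: [0.695, 0.719, 0.0, -0.0]
contact_force: [0.7, 0.1, -0.5]
opening: 0.2
grasp_force: 0.4
time_s: 14.55
position: [545.0, 115.9, 223.6]
orientation: [0.695, 0.719, -0.0, -0.0]
contact_force: [1.2, 0.5, 0.5]
opening: 0.8
grasp_force: 0.1
```

```bash
cat > lid.py <<'E'
from h import *
np.set_printoptions(precision=1,suppress=True)
C=np.array([474.4,82.5,0]);Y=R.from_euler('z',2.1,degrees=True)
p,d=imaging.get_image("scene")
v,u=np.mgrid[60:260:2,290:480:2];v,u=v.ravel(),u.ravel()
P=Y.inv().apply(atdepth("scene",np.c_[u,v],d[v,u])-C)
m=(abs(P[:,1])<100)&(P[:,2]>130)&(P[:,0]>-20)&(P[:,0]<130)
a=np.arctan2(P[m,2]-95,100-P[m,0]);print(m.sum(),"lid angle ~",np.percentile(a,[10,50,90]).round(3),monitor.state()['contact_force'])
cv2.imwrite("pics/last.png",p[:,:,::-1])
E
python3 lid.py
```

```text
2341 lid angle ~ [1.2 1.3 1.4] [0.4 0.2 0.9]
```

The lid is tipping. I'll keep pushing.

```bash
python3 -m jog '[0,0,-0.15,0,0,0,0, 0,0,-0.15,0,0,0,0, 0,0,-0.15,0,0,0,0, 0,0,-0.15,0,0,0,0, 0,0,0,0,0,0,0]'; python3 lid.py
```

```text
time_s: 15.22
position: [521.1, 115.0, 223.8]
orientation: [0.694, 0.72, 0.0, 0.0]
contact_force: [0.6, 0.4, 0.3]
opening: 0.2
grasp_force: 0.0
1551 lid angle ~ [1.1 1.1 1.3] [ 0.5  0.6 -0.4]
```

```bash
python3 -m jog '[0,0,0.5,0,0,0,0, 0,0,0.7,-0.3,0,0,0, 0,0,0.7,-1,0,0,0, 0,0,0,-1,0,0,0, 0,0,0,-1,0,0,0, 0,-0.8,0,-0.8,0,0,0, 0,-1,-0.3,0,0,0,0, 0,-1,-0.3,0,0,0,0, 0,-1,-0.3,0,0,0,0, 0,-1,-0.3,0,0,0,0, 0,-1,-0.3,0,0,0,0, 0,0,0,0,0,0,0]'; python3 lid.py; python3 -c "
import cv2;p=cv2.imread('pics/last.png');cv2.imwrite('pics/c5.png',cv2.resize(p[100:340,260:540],None,fx=2.5,fy=2.5))"
```

```text
time_s: 16.77
position: [545.0, -119.6, 387.7]
orientation: [0.696, 0.718, -0.0, 0.0]
contact_force: [0.1, 0.9, -0.2]
opening: 0.7
grasp_force: 0.0
865 lid angle ~ [1.1 1.1 1.1] [-0.4  1.  -0.6]
```

View pics/c5.png

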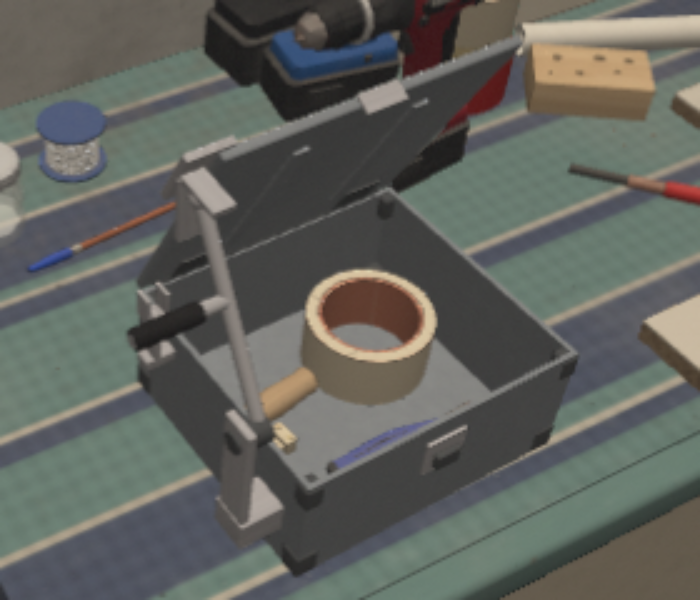

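The picture shows the ball seated in the bracket at (200,195), carrying the lid at about 1.08–1.1 rad, with the robot clear of everything.

```bash
python3 -c "
from station import bot
print(bot.close_job())"
```

```text
the job is handed in; nothing more can be done
None
```

The job is handed in at about 17 s: the prop rod is up at its stop, its ball sits in the lid slot carrying the lid at about 1.1 rad, and the robot is touching nothing.

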